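# Clamp the woodblock and hold the gauge pin centred through the guide

## Robot

A 6-joint arm with a two-finger parallel gripper is mounted at the origin on the work surface. World frame = base frame: x ahead of the robot, y to its left, z up, the work surface at z = 0. Lengths are in m, angles in rad, forces in N, time in s.
With the tool pointing down it reaches from about 0.35 to 0.775 m from the base axis. Payload 5.5 kg.
Tool frame: the origin (TCP) lies at the very end of the fingers, on their centre line; the grasp point (between the pads) lies 19 mm behind it; z points along the fingers, y is the direction in which the jaws open and shut (so a half turn about z gives the same grasp; the last joint's range is limited). The gripper opens to 85 mm and grips with 20 to 120 N. Pads are 22 mm wide; open, the fingers measure 114 mm over their backs; the gripper's body (76 mm by 85 mm) begins 54 mm behind the grasp point. The pads swing forward as they close: fully open they stand 13 mm farther back than shut.
Start: joints at [1.064, 0.313, 0.046, 1.304, 0, 1.431], TCP at [0.206, 0.537, 0.231] pointing down, gripper open.
Joint ranges: [-2.76, 2.76], [-0.86, 1.69], [-1.03, 1.26], [-2.2, 2.34], [-1.47, 1.5], [-3.14, 3.14]. Speed limits (rad/s): [2.57, 2.57, 3.14, 3.14, 3.14, 3.14].

## Interface

Orientations are given as a rotation vector (axis times angle).
In Python, from bench import arm, fingers, inverse_kinematics, grab_frame, get_calibration, order gives the robot as it stands. Calls block until the motion is done:
- arm.movep(position, orientation): joint-space move of the TCP to a pose.
- arm.move_linear(position, orientation=None, rate=0.15): straight line of the TCP; orientation=None keeps the orientation; rate is the mean speed in m/s.
- arm.move_j(angles): joint-space move.
- fingers.command_gripper(opening): finger opening in m; the grip force is fixed at half the most; returns when the fingers have stopped.
- arm.wait(seconds).
- inverse_kinematics(position, orientation): joint angles nearest the present ones, or None.
- arm.read_state(): the state.
- grab_frame(name): name is "scene" or "top" or "wrist"; returns the picture (384x512x3 uint8, red, green, blue); there is no depth.
- get_calibration(name): a dict with "intrinsics" (3x3 intrinsics, pixels), "extrinsics" (4x4, takes a point from world to camera coordinates); the wrist camera has in their place "hand_eye" (4x4, takes a point from camera to tool coordinates, whose origin is the TCP and whose axes are the flange's). Camera axes: x right, y down, z forward; pixel columns grow to the right and rows downward; lengths in m; the calibration is good to about 2 mm. A picture is of the moment at which its call begins: read the wrist's pose just before it. get_calibration takes no time and is no camera call.
A pose or a line that the arm cannot do raises arm.IKError and nothing moves.
- order.job_done(): hands the job in, once; it reports no verdict.
The state is a dict: "t": time; "joints": joint angles; "dq": joint speeds; "joint_torque": joint torques, N m; "eef_pos": TCP position; "eef_rot": TCP orientation; "ft_force": force on the tool from outside, world axes, zero at the start; "wrist_torque": the same for the moment, N m; "gripper_width": finger opening in m.
Only numpy, scipy, OpenCV 4.12 (cv2) and the standard library are available. Lean on these libraries where they do the work, as an engineer would, in place of code of your own. Each camera call takes 0.05 s, during which the arm holds its last target. There are 200 camera calls.

## Task

First swing the red-handled toggle clamp over so that it presses the carved woodblock down into its jig, and leave it clamped. Then take the orange-handled gauge pin from its wooden stand and lower it upright through the brass guide ring into the block's registration hole until its tip is about halfway through the block's thickness; the ring has just been lacquered, so nothing may touch it. Finish while still holding the pin there in the gripper, steady and centred in the ring, touching neither ring nor block; leave the ink jar, water bottle, baren and awl where they are.

Things in the scene. Friction and masses are not known exactly. Their poses are not given: they have to be found in the camera images.
- jig: Fixed aluminium jig, base plate 160 (x) x 300 (y) x 12 mm, with dark fences (top at 26 mm) round the block. Origin at table height; plate y from -170 to +130 mm. Its yaw varies. The clamp is at its -y end; the guide ring is over (0, 50 mm), on a blue arm 24 mm wide (top at 80 mm) from a blue post at its +x edge (x 68 to 80, y 32 to 68 mm, top at 86 mm).
- clamp_hinge (a point): Hinge axis of the toggle clamp, at (0, -135, 64) mm in the jig's frame, between two blue cheeks (44 mm wide over all along x, top at 72 mm). The axis is level, along the jig's x.
- clamp_bar (a point): Centre of the clamp's red cross bar: a cylinder 18 mm thick and 60 mm long, parallel to the hinge axis and 105 mm from it, at the free end of the steel arm (18 mm wide, 12 mm thick). Moves with the arm. At the open stop it is 160 mm above the table and leans 44 mm beyond the hinge, on the side away from the block.
- clamp (a joint): Clamp angle, rad. 0 = arm level along the jig's +y, foot on the block; 1.57 = upright; 2.0 = open stop, leaning away from the block (it starts there). A spring throws it over centre at about 1.3: above, it is pulled open; below, it swings down by itself in under 1 s and keeps pressing the block with about 8 N. Pushing the bar over takes 5 to 10 N.
- clamp_foot: Black rubber foot of the clamp, 20 mm wide, under the arm 82 mm from the hinge, on a stiff spring (3 mm travel). Origin at the centre of its pressing face.
- block: Loose carved woodblock with orange ink lines, 120 (x) x 180 (y) x 28 mm, lying in the jig between the fences with about 1 mm of play, same axes as the jig. Origin at the centre of its underside; its top is 40 mm above the table.
- block_hole (a point): Centre of the mouth of the block's registration hole, in its top face. The hole is 24 mm wide, right through the 28 mm block, directly under the guide ring and coaxial with it; below it is the jig's base.
- guide: Brass guide ring fixed on the jig, axis vertical: outside 40 mm, bore 24 mm, height 24 mm, from 62 to 86 mm above the table. Origin at the centre of its lower face. Nothing may touch it.
- guide_mouth (a point): Centre of the upper opening of the guide ring's bore, 86 mm above the table.
- pin: Loose gauge pin, about 100 g: a steel rod 10 mm thick and 95 mm long, with a round orange handle on top, 24 mm thick and 50 mm long (95 to 145 mm above the tip). Its z axis runs from tip to handle; origin at the tip. It starts upright in the stand, tip 10 mm above the table.
- pin_tip (a point): Centre of the flat lower end (tip) of the pin's rod.
- pin_handle (a point): Point on the pin's axis in the middle of the handle, 120 mm above the tip.
- stand: Fixed wooden stand for the pin, 60 x 60 x 50 mm, with a hole 15 mm wide and 40 mm deep in the middle of its top. Origin at table height.
- ink_jar: Bystander: amber glass jar with a yellow lid, 54 mm wide, 65 mm high. Origin under its centre. It and the stand may have exchanged places.
- water_bottle: Bystander: clear bottle, 64 mm wide, 190 mm high. Origin under its centre.
- baren: Bystander: black printing pad, a disc 120 mm wide and 13 mm high. Origin under its centre.
- awl: Bystander: awl, a thin steel shank with a wooden handle, 170 mm long, lying flat beyond the jig.

How it is judged:
On the way, in this order (a step that is already met when the one before it is completed fails the run):
1. the clamp is over centre and presses the block (value of joint clamp below 0.06 rad and contact force between clamp_foot and block above 2 N), for 0.2 s.
2. the pin is held in the gripper, its tip clear above the guide ring's height (contact force between pin and the fingers above 1 N and height (world z) of pin_tip above 0.088 m), for 0.1 s.
3. the pin's tip is inside the ring's bore, entered from above (contact force between pin and the fingers above 1 N and horizontal distance between pin_tip and guide_mouth below 0.008 m and z of pin_tip in the frame of guide_mouth between -0.022 and -0.003 m), for 0.05 s.
At the end, for the whole second after the job is handed in: The clamp is down (within 0.06 rad of level) and presses the block with over 2 N; the pin is held in the gripper, at rest, upright within 0.05 rad, its tip 7 to 21 mm below the block's top and within 3.5 mm of the ring's axis, and touches neither the ring, the jig nor the block (all of step 1 and contact force between pin and the fingers above 1 N and z of pin_tip in the frame of block_hole between -0.021 and -0.007 m and horizontal distance between pin_tip and guide_mouth below 0.0035 m and angle between pin's own z axis and vertical below 0.05 rad and contact force between pin and jig below 0.2 N and contact force between pin and guide below 0.2 N and contact force between pin and block below 0.2 N and linear speed of pin below 0.015 m/s); the arm keeps its last pose, push and grip.
It fails at once if something touches the guide ring (contact force between guide and anything else above 0.3 N).
It fails at once if the block is shoved out of its place (distance of block from where it was at the start of the episode above 0.01 m).
It fails at once if a bystander is moved (distance of any of ink_jar, water_bottle, baren, awl from where it was at the start of the episode above 0.03 m).
It also fails if it takes over 61 s, if anything falls off the work surface, if the arm or the gripper's body presses on something with over 40 N, if the wrist force passes 120 N, or if a joint passes its speed limit or range.

## Working session

There is one attempt and no reset: what is moved stays moved. The work goes in short steps, each a Python script; the robot and the scene stay as the last script left them, time stands still between calls to the robot, and variables do not carry over. Pictures are saved under pics/ and viewed, about 8 in all and at most 12, crops included, and the job is handed in when it is done.

```bash
ls; mkdir -p pics; python3 - <<'E'
from bench import *
import cv2,numpy as np
for n in("scene","top"):
    im=grab_frame(n); cv2.imwrite(f"pics/{n}0.png",cv2.resize(im[:,:,::-1],(800,600),interpolation=cv2.INTER_CUBIC))
    c=get_calibration(n); print(n,c["intrinsics"],c["extrinsics"])
print(get_calibration("wrist"))
s=arm.read_state();print(s)
E
```

```text
pics
scene [[352.23682886   0.         254.38887867]
 [  0.         352.23682886 191.88162174]
 [  0.           0.           1.        ]] [[ 0.86494573  0.50151921  0.01863784 -0.51563831]
 [ 0.32619981 -0.53358244 -0.78030985 -0.05026976]
 [-0.38139555  0.68100533 -0.62511533  1.20608988]
 [ 0.          0.          0.          1.        ]]
top [[480.95949348   0.         255.72479428]
 [  0.         480.95949348 182.06486371]
 [  0.           0.           1.        ]] [[ 0.01329608 -0.99985413  0.01072052  0.04763645]
 [-0.98140512 -0.01510244 -0.19135283  0.58106953]
 [ 0.19148682 -0.00797693 -0.98146277  1.63962559]
 [ 0.          0.          0.          1.        ]]
{'intrinsics': array([[284.33010728,   0.        , 257.94709422],
       [  0.        , 284.33010728, 190.22135549],
       [  0.        ,   0.        ,   1.        ]]), 'hand_eye': array([[-2.34698531e-03, -9.57933718e-01, -2.86979937e-01,
         7.24012594e-02],
       [ 9.99997194e-01, -2.15594286e-03, -9.81700546e-04,
        -6.88738679e-04],
       [ 3.21691706e-04, -2.86981436e-01,  9.57936090e-01,
        -1.40987029e-01],
       [ 0.00000000e+00,  0.00000000e+00,  0.00000000e+00,
         1.00000000e+00]])}
{'t': 0.1, 'joints': array([ 1.06439326e+00,  3.13930936e-01,  4.51014008e-02,  1.30358316e+00,
       -2.95923946e-05,  1.43120302e+00]), 'dq': array([ 0.00202879, -0.00100094,  0.00246739,  0.00174691, -0.00041052,
        0.00040139]), 'joint_torque': array([ 2.43884286e-03, -4.81721556e+01,  2.99245977e+01,  1.26329967e-02,
       -2.42738006e-04, -6.00032408e-06]), 'eef_pos': array([0.20601356, 0.5363509 , 0.23049843]), 'eef_rot': array([-5.72869967e-01, -3.08842541e+00,  2.42206881e-03]), 'ft_force': array([-0.53514048,  0.11094581, -0.20541007]), 'wrist_torque': array([-0.02921895,  0.01086629, -0.02991691]), 'gripper_width': 0.08550458732862325}
```

View pics/top0.png

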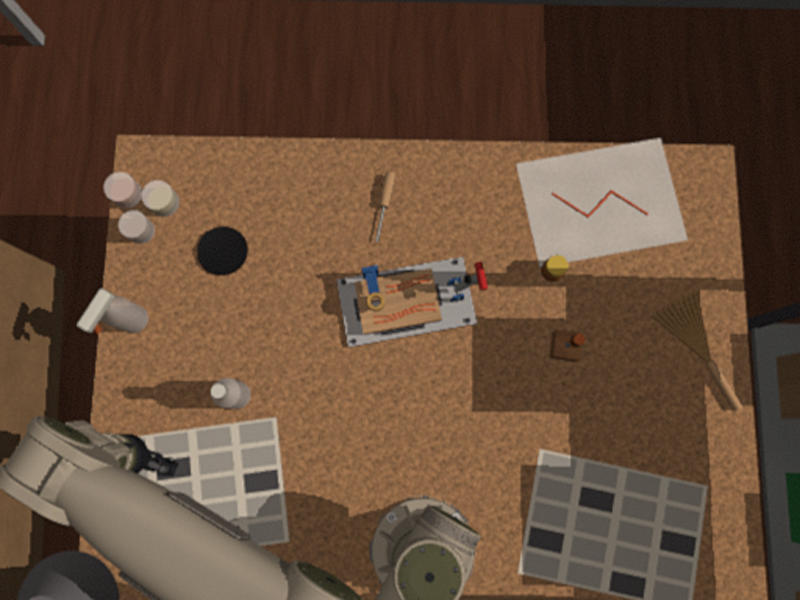

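View pics/scene0.png

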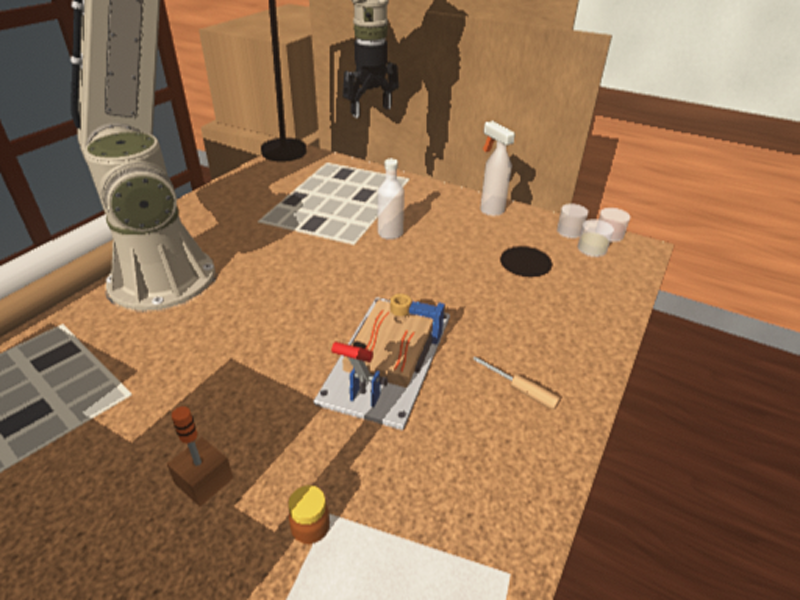

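The top view shows these (in 800x600 px): the jig plate with corners at about (340,283), (463,258), (476,324) and (350,346), the ring at (375,300), the red bar at (481,276), the pin handle top at (577,340), the stand at (567,346) and the jar at (557,267). The bottle and baren are well away on the left.

```bash
cat > h.py <<'E'
from bench import *
import cv2,numpy as np
from scipy.spatial.transform import Rotation as R
def ray(K,cw,px,z):  # cw: cam->world 4x4
    d=cw[:3,:3]@np.linalg.solve(K,[px[0],px[1],1.]); o=cw[:3,3]
    return o+d*(z-o[2])/d[2]
def px2w(n,p,z,s=1.5625):
    c=get_calibration(n); return ray(c["intrinsics"],np.linalg.inv(c["extrinsics"]),np.array(p)/s,z)
def wcam(st):
    T=np.eye(4);T[:3,:3]=R.from_rotvec(st["eef_rot"]).as_matrix();T[:3,3]=st["eef_pos"]
    return T@get_calibration("wrist")["hand_eye"]
def w2px(P,K,cw):
    q=np.linalg.inv(cw)@np.append(P,1);q=K@q[:3];return q[:2]/q[2]
E
python3 - <<'E'
from h import *
f=lambda n,p,z:print(n,p,z,px2w(n,p,z).round(4))
for p in[(340,283),(463,258),(476,324),(350,346)]:f("top",p,.012)
f("top",(375,300),.086);f("top",(481,276),.16);f("top",(577,340),.155);f("top",(567,346),.05);f("top",(557,267),.065)
f("scene",(400,301),.086);f("scene",(351,351),.16);f("scene",(182,410),.155);f("scene",(308,500),.065)
for p in[(403,427),(317,401)]:f("scene",p,.012)
E
```

```text
top (340, 283) 0.012 [0.5902 0.1935 0.012 ]
top (463, 258) 0.012 [ 0.6541 -0.0916  0.012 ]
top (476, 324) 0.012 [ 0.4992 -0.121   0.012 ]
top (350, 346) 0.012 [0.4444 0.1666 0.012 ]
top (375, 300) 0.086 [0.5387 0.1099 0.086 ]
top (481, 276) 0.16 [ 0.581  -0.1157  0.16  ]
top (577, 340) 0.155 [ 0.4481 -0.3168  0.155 ]
top (567, 346) 0.05 [ 0.4472 -0.3199  0.05  ]
top (557, 267) 0.065 [ 0.6242 -0.2991  0.065 ]
scene (400, 301) 0.086 [0.5387 0.1052 0.086 ]
scene (351, 351) 0.16 [ 0.5801 -0.1142  0.16  ]
scene (182, 410) 0.155 [ 0.4497 -0.3168  0.155 ]
scene (308, 500) 0.065 [ 0.6308 -0.2965  0.065 ]
scene (403, 427) 0.012 [ 0.6594 -0.0918  0.012 ]
scene (317, 401) 0.012 [ 0.5087 -0.119   0.012 ]
```

Both cameras agree to within about 5 mm. The ring-to-bar distance is 0.228 m against an expected 0.229 m, and the jig yaw is about 0.184. I'll close the fingers, go behind the bar, look, and then push.

```bash
cat >> h.py <<'E'
YAW=0.184; ORG=np.array([.5478,.0597])
def J(x,y,z):
    c,s=np.cos(YAW),np.sin(YAW); return np.array([ORG[0]+c*x-s*y,ORG[1]+s*x+c*y,z])
def down(a): return (R.from_euler('z',a)*R.from_euler('x',np.pi)).as_rotvec()
def snap(n,name,scale=1.5625):
    s=arm.read_state(); im=grab_frame(n)
    cv2.imwrite(f"pics/{name}.png",cv2.resize(im[:,:,::-1],None,fx=scale,fy=scale,interpolation=cv2.INTER_CUBIC)); np.savez(f"pics/{name}.npz",cw=wcam(s),im=im); return s
E
python3 - <<'E'
from h import *
o=down(YAW+np.pi/2)
p=arm.read_state()["eef_pos"]; p[2]=.30
arm.move_linear(p,rate=.3)
fingers.command_gripper(0.0)
arm.movep(J(0,-225,.30)*[1,1,1] if 0 else J(0,-.225,.30),o)
arm.move_linear(J(0,-.225,.152))
s=snap("wrist","w1"); print(s["t"],s["eef_pos"],s["joints"],s["ft_force"],s["gripper_width"])
E
```

```text
5.175 [ 0.58963097 -0.16168508  0.15304053] [-3.98862967e-01  4.13248107e-01 -1.97269421e-03  1.15379179e+00
  7.15304414e-06  9.87805364e-01] [-0.09799018 -0.38993968  0.0447385 ] 0.0002464653112651954
```

View pics/w1.png

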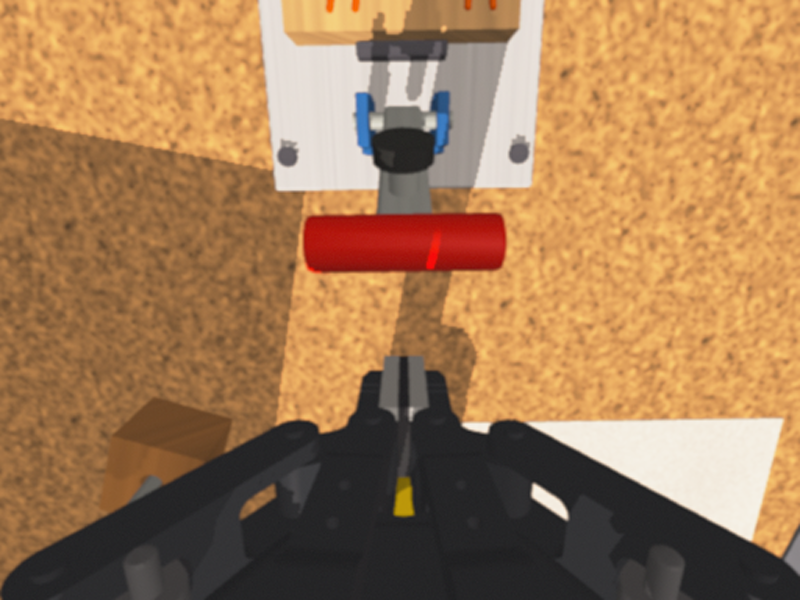

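The wrist view shows the red bar, centred at (405,242), straight ahead of the closed fingers and parallel to the jig edge, so I can push.

```bash
python3 - <<'E'
from h import *
for y in(-.17,-.14,-.118,-.108):
    arm.move_linear(J(0,y,.152),rate=.09); s=arm.read_state(); print(s["t"],s["eef_pos"].round(4),s["ft_force"].round(2))
arm.wait(.5)
arm.move_linear(J(0,-.15,.26),rate=.25)
# view ring from above
fingers.command_gripper(0.085)
arm.movep(J(0,.05,.32),down(YAW+np.pi))
arm.wait(.2)
s=snap("wrist","w2"); print(s["t"],s["eef_pos"])
E
```

```text
5.9833 [ 0.579  -0.1071  0.1522] [ 1.05 -2.55  1.19]
6.4667 [ 0.5728 -0.0773  0.1514] [ 0.02 -0.41 -0.28]
6.8583 [ 0.5692 -0.0554  0.152 ] [ 0.45  0.01 -0.54]
7.1167 [ 0.5674 -0.0459  0.1521] [-0.27  0.02 -1.03]
10.3417 [0.53879364 0.10810796 0.31960509]
```

View pics/w2.png

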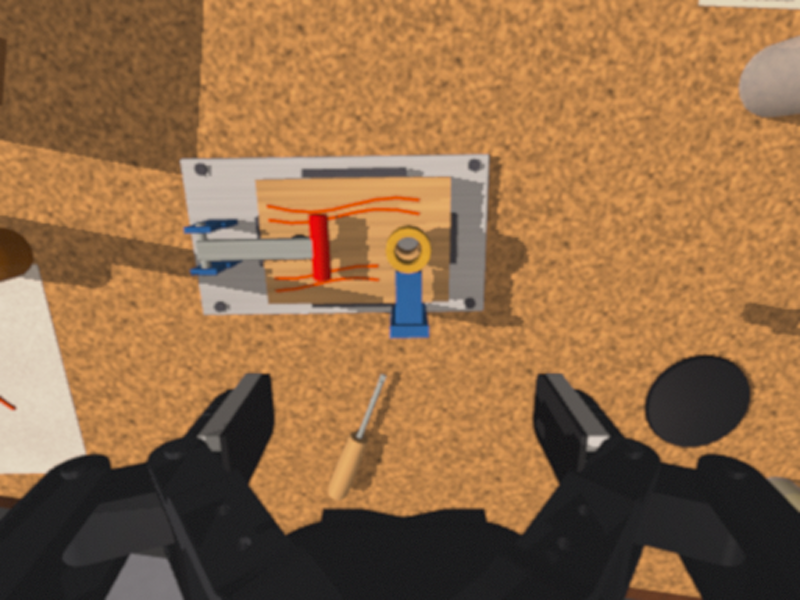

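The wrist view shows the clamp arm level, with the red bar at (320,247) and the foot on the block. The ring's top face is centred at about (408,250). Next is a close look at the pin.

```bash
python3 - <<'E'
from h import *
K=get_calibration("wrist")["intrinsics"]
d=np.load("pics/w2.npz"); hsv=cv2.cvtColor(d["im"],cv2.COLOR_RGB2HSV)
sub=d["im"][140:182,235:290]; cv2.imwrite("pics/ring_crop.png",cv2.resize(sub[:,:,::-1],None,fx=10,fy=10,interpolation=cv2.INTER_CUBIC))
print("ring",ray(K,d["cw"],np.array((408,250))/1.5625,.086), w2px(np.r_[.5387,.108,.086],K,d["cw"])*1.5625)
for p in[(182,160),(489,155),(484,310),(203,314)]: print(ray(K,d["cw"],np.array(p)/1.5625,.012))
arm.movep([.449,-.317,.27],down(YAW+np.pi)); arm.wait(.2)
s=snap("wrist","w3"); print(s["t"],s["eef_pos"])
print(w2px(np.r_[.449,-.317,.155],K,wcam(s))*1.5625)
E
```

```text
ring [0.53539881 0.11053158 0.086     ] [404.38462276 253.23197588]
[ 0.50148844 -0.11680982  0.012     ]
[0.44399339 0.17360555 0.012     ]
[0.59779858 0.20501179 0.012     ]
[ 0.65583362 -0.0886806   0.012     ]
12.2 [ 0.4496223  -0.3161454   0.27018526]
[403.82918254 289.80868315]
```

View pics/w3.png

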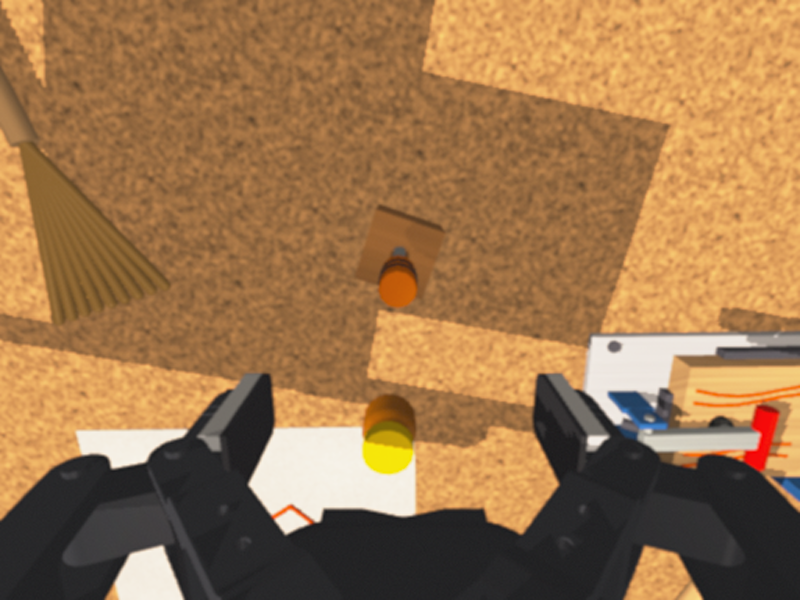

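View pics/ring_crop.png

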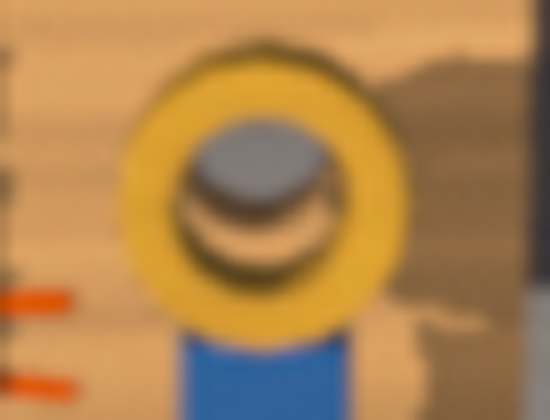

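The handle top is at (398,286), against a prediction of (403.8,289.8), so the pin is about 3 mm off toward -y. The ring crop gives an outer circle centred at (266,206), which is (408.5,250.6) in w2. I'll grasp the pin, lift it, and carry it high above the ring.

```bash
python3 - <<'E'
from h import *
K=get_calibration("wrist")["intrinsics"]; d=np.load("pics/w3.npz")
h=ray(K,d["cw"],np.array((398,286))/1.5625,.155); print("handle",h)
d2=np.load("pics/w2.npz"); print("ring",ray(K,d2["cw"],np.array((408.5,250.6))/1.5625,.086))
o=down(YAW+np.pi); x,y=(h[0]+.449)/2,(h[1]*2-.317)/3
arm.move_linear([x,y,.18],o,rate=.2); arm.move_linear([x,y,.111],o,rate=.1)
fingers.command_gripper(0.015); s=arm.read_state(); print(s["t"],s["gripper_width"],s["eef_pos"],s["ft_force"])
arm.move_linear([x,y,.30],o,rate=.15)
s=arm.read_state(); print(s["gripper_width"],s["ft_force"])
p=np.r_[.537,.109,.30]
arm.move_linear(p,o,rate=.25)
arm.move_linear(np.r_[p[:2],.101+.115],o,rate=.1); arm.wait(.3)
s=snap("wrist","w4"); print(s["t"],s["eef_pos"],s["gripper_width"])
im=np.load("pics/w4.npz")["im"]
print("tip pred",w2px(np.r_[s["eef_pos"][:2],s["eef_pos"][2]-.101],K,wcam(s))*1.5625,"ring pred",w2px(np.r_[.5370,.109,.086],K,wcam(s))*1.5625)
snap("scene","s4"); snap("top","t4")
E
```

```text
handle [ 0.44731229 -0.32085599  0.155     ]
ring [0.53583166 0.11104566 0.086     ]
14.2833 0.02272846965439753 [ 0.44833094 -0.31980058  0.11137195] [-0.46826527  0.77171026  2.72832175]
0.022444690545668805 [ 0.39684563  0.16104661 -1.33138731]
18.8833 [0.53725894 0.10900367 0.2164309 ] 0.022503977950589976
tip pred [405.12910177 297.77333725] ring pred [405.01895379 283.9427173 ]
```

View pics/w4.png

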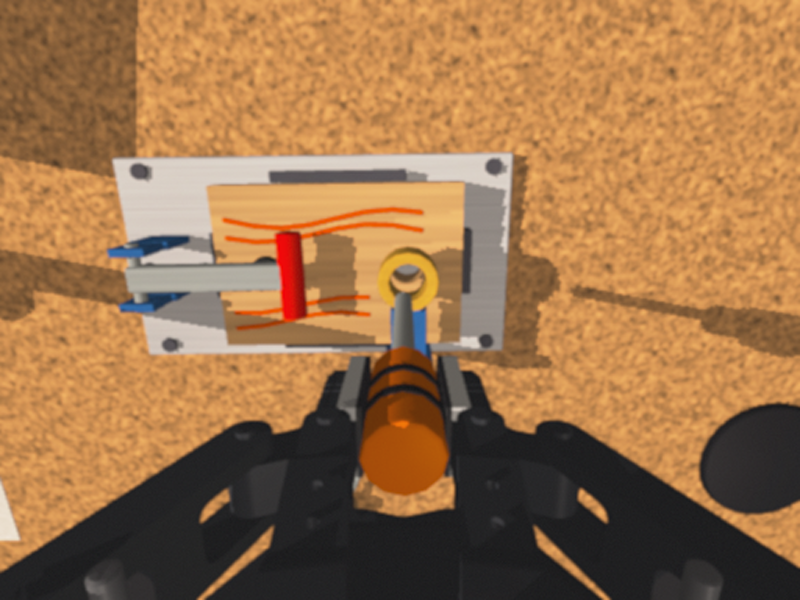

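```bash
python3 - <<'E'
from h import *
w=np.load("pics/w4.npz")["im"][150:210,230:290]; s=np.load("pics/s4.npz")["im"][150:210,230:270]
f=lambda a:cv2.resize(a[:,:,::-1],None,fx=8,fy=8,interpolation=cv2.INTER_CUBIC)
cv2.imwrite("pics/c4.png",np.hstack([f(w),f(s)]))
st=arm.read_state()["eef_pos"];t=st-[0,0,.101]
c=get_calibration("scene");print("scene tip pred",w2px(t,c["intrinsics"],np.linalg.inv(c["extrinsics"])))
E
```

```text
scene tip pred [256.39758373 183.77152125]
```

View pics/c4.png

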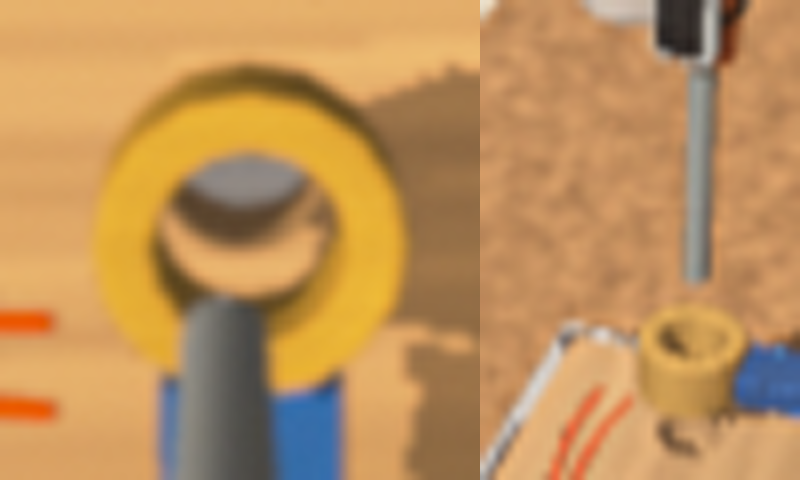

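The crops show the tip at (226,336) and the ring's top centre at (251,243) in the wrist half, in crop px. In the scene half the tip is at (698,274) and the ring's top centre at (693,339). Next I'll compute the relative offset from each.

```bash
python3 - <<'E'
from h import *
c=get_calibration("scene");Ks=c["intrinsics"];Cs=np.linalg.inv(c["extrinsics"])
K=get_calibration("wrist")["intrinsics"];cw=np.load("pics/w4.npz")["cw"]
e=arm.read_state()["eef_pos"];z=e[2]-.101
tw,rw=ray(K,cw,(257.75,191.5),z),ray(K,cw,(260.9,179.9),.086)
ts,rs=ray(Ks,Cs,(256.75,183.8),z),ray(Ks,Cs,(256.2,191.9),.086)
print("eef",e);print("wrist tip",tw,"ring",rw,"d",rw-tw);print("scene tip",ts,"ring",rs,"d",rs-ts)
# vertical direction check
T=e-[0,0,.101]
for n,k,C in(("scene",Ks,Cs),("wrist",K,cw)): print(n,[ (w2px(T+[0,0,h],k,C)).round(2) for h in(0,.05,.08)])
E
```

```text
eef [0.53706539 0.1090341  0.21614404]
wrist tip [0.53843681 0.10783455 0.11514404] ring [0.53487037 0.11029807 0.086     ] d [-0.00356644  0.00246352 -0.02914404]
scene tip [0.53798844 0.10944318 0.11514404] ring [0.53746137 0.10849327 0.086     ] d [-0.00052707 -0.00094991 -0.02914404]
scene [array([256.4 , 183.77]), array([256.8 , 169.38]), array([257.05, 160.29])]
wrist [array([259.35, 190.28]), array([259.64, 210.23]), array([259.88, 227.41])]
```

The wrist image has about three times finer resolution, so I weight it more heavily. I'll shift, descend to just above the ring (tip at about 0.093) and compare again at nearly equal height.

```bash
python3 - <<'E'
from h import *
o=down(YAW+np.pi)
p=arm.read_state()["eef_pos"]+[-.0028,.0018,0]; p[2]=.101+.094
arm.move_linear(p,o,rate=.05); arm.wait(.3)
s=snap("wrist","w5"); print(s["t"],s["eef_pos"]); snap("scene","s5"); snap("top","t5")
w=np.load("pics/w5.npz")["im"][150:210,230:290]; sc=np.load("pics/s5.npz")["im"][150:210,230:270]
f=lambda a:cv2.resize(a[:,:,::-1],None,fx=8,fy=8,interpolation=cv2.INTER_CUBIC)
cv2.imwrite("pics/c5.png",np.hstack([f(w),f(sc)]))
E
```

```text
19.9083 [0.5344706  0.1108134  0.19528368]
```

View pics/c5.png

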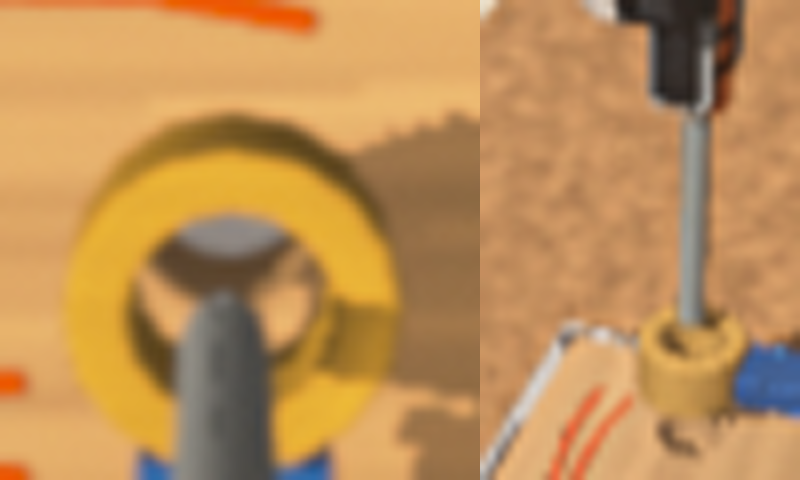

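In c5 the wrist half shows the tip at (223,332) and the ring centre at (230.5,310). The scene half shows the tip at (693,~318) and the ring centre at (693,339).

```bash
python3 - <<'E'
from h import *
c=get_calibration("scene");Ks=c["intrinsics"];Cs=np.linalg.inv(c["extrinsics"])
K=get_calibration("wrist")["intrinsics"];cw=np.load("pics/w5.npz")["cw"]
e=arm.read_state()["eef_pos"];z=e[2]-.101
tw,rw=ray(K,cw,(257.4,191.0),z),ray(K,cw,(258.3,188.25),.086)
ts,rs=ray(Ks,Cs,(256.1,189.3),z),ray(Ks,Cs,(256.2,191.9),.086)
dw,ds=rw-tw,rs-ts; print(tw,rw,dw,ts,rs,ds)
d=.75*dw+.25*ds; print(d); assert np.linalg.norm(d[:2])<.004
o=down(YAW+np.pi)
p=e+[d[0],d[1],0]; arm.move_linear(p,o,rate=.03)
p[2]=.101+.074; arm.move_linear(p,o,rate=.04); arm.wait(.3)
s=snap("wrist","w6"); print(s["t"],s["eef_pos"],s["ft_force"]); snap("scene","s6")
w=np.load("pics/w6.npz")["im"][160:220,225:285]; sc=np.load("pics/s6.npz")["im"][150:210,230:270]
f=lambda a:cv2.resize(a[:,:,::-1],None,fx=8,fy=8,interpolation=cv2.INTER_CUBIC)
cv2.imwrite("pics/c6.png",np.hstack([f(w),f(sc)]))
E
```

```text
[0.53518218 0.10924789 0.09413135] [0.53486801 0.1100091  0.086     ] [-0.00031417  0.0007612  -0.00813135] [0.53613362 0.10986763 0.09413135] [0.53746137 0.10849327 0.086     ] [ 0.00132775 -0.00137436 -0.00813135]
[ 9.63094379e-05  2.27314323e-04 -8.13134878e-03]
21.2583 [0.534617   0.1110495  0.17524576] [ 1.12752453  0.17962095 -1.82146484]
```

View pics/c6.png

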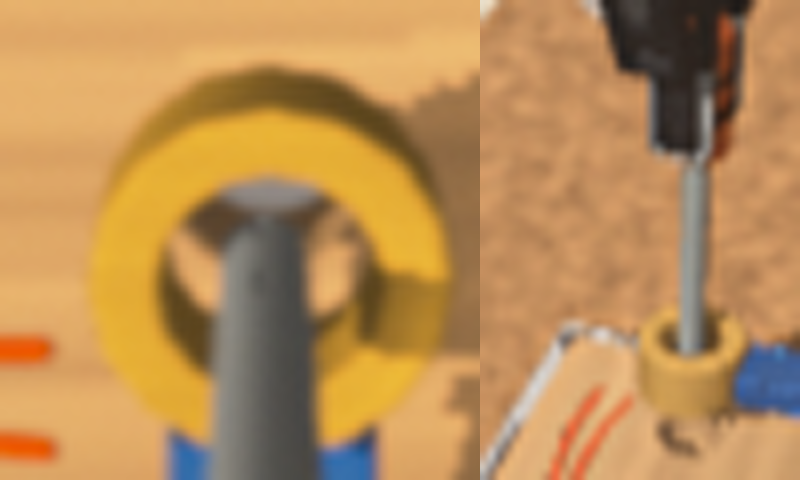

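In c6 the rod is inside the bore without touching it. In the wrist half the rod centre is at (263,~296) at ring-top height and the bore centre at (268,282). In the scene half the rod and the ring are both at x=693. I'll make a small correction and lower to final depth.

```bash
python3 - <<'E'
from h import *
K=get_calibration("wrist")["intrinsics"];cw=np.load("pics/w6.npz")["cw"]
e=arm.read_state()["eef_pos"]
q=lambda x,y:(225+x/8-.5,160+y/8-.5)
t,r=ray(K,cw,q(263,256),e[2]-.101),ray(K,cw,q(269,282),.086); d=r-t; print(d)
assert np.linalg.norm(d[:2])<.003
o=down(YAW+np.pi); p=e+[.85*d[0],.85*d[1],0]
arm.move_linear(p,o,rate=.03)
p[2]=.101+.0265; arm.move_linear(p,o,rate=.04); arm.wait(.4)
s=snap("wrist","w7"); print(s["t"],s["eef_pos"],s["ft_force"],s["gripper_width"]); snap("scene","s7")
w=np.load("pics/w7.npz")["im"][170:260,220:310]; sc=np.load("pics/s7.npz")["im"][140:230,230:275]
f=lambda a:cv2.resize(a[:,:,::-1],None,fx=5.5,fy=5.5,interpolation=cv2.INTER_CUBIC)
cv2.imwrite("pics/c7.png",np.hstack([f(w),f(sc)]))
print("pred rod@.086",(w2px(np.r_[t[:2]+.85*d[:2],.086],K,wcam(s))-[220,170])*5.5, "ring",(w2px(r,K,wcam(s))-[220,170])*5.5)
E
```

```text
[-0.0008285   0.00052582  0.01183076]
23.35 [0.53388892 0.11154067 0.12757882] [ 0.0986618   0.18721575 -1.58038343] 0.022730623035755577
pred rod@.086 [203.98246162 256.81521521] ring [204.7797741 256.0130662]
```

View pics/c7.png

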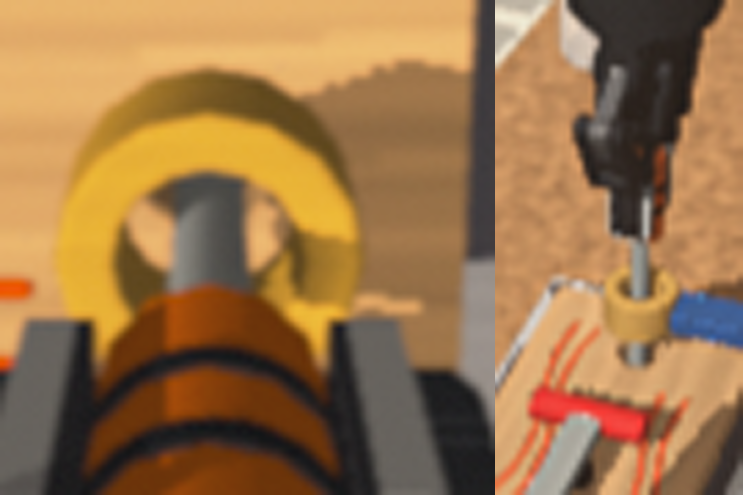

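The rod runs through the bore and into the block hole with clear gaps: wrist rod at x≈209 against bore 204 (about 0.6 mm), scene rod at 639.5 against ring 640. The side force is about 0 and the clamp is still down, so I'm handing in.

```bash
python3 -c "
from bench import *
s=arm.read_state();print(s['t'],s['ft_force'],abs(s['dq']).max());order.job_done()"
```

```text
23.45 [ 1.05123373  0.27345481 -1.22462103] 0.0019780365089825023
the job is handed in; nothing more can be done
```

I finished all the steps and handed the job in at 23.5 s; it gives no verdict, so the result isn't confirmed.

- **What I did:** I pushed the toggle clamp over and it stayed down on the block. I then took the pin from its stand and lowered it through the guide ring into the block's hole. The gripper is still holding it there, with the tip at about z = 0.0265 m, 13.5 mm below the block's top.
- **Last checks:** The final pictures show the clamp bar down and the rod clear of the bore all round, about 0.6 mm off centre sideways. The arm was at rest with only about 1 N of sideways force at the wrist, which is close to sensor noise, so I saw no sign of contact.
- **What disagreed:** The wrist and scene cameras put the ring about 3 mm apart. I trusted the wrist camera, which is finer and shows pin and ring side by side. Centring along the jig's x is therefore the least certain, at about 1–1.5 mm against the 3.5 mm allowed.
- **Not measured:** I couldn't read the clamp's pressing force directly, and I judged it only from the arm lying level on the block. I also didn't compare the bystanders' positions before and after; the arm went nowhere near them at low height.

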